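Clamp a medicine carton in the labelling jig with its thumb wedge

ROBOT

A 7-joint arm with a two-finger parallel gripper is mounted at the origin on the work surface. World frame = base frame: x ahead of the robot, y to its left, z up, the work surface at z = 0. Lengths are in m, angles in rad, forces in N, time in s.
With the tool pointing down it reaches from about 0.4 to 0.875 m from the base axis. Payload 19.3 kg.
Tool frame: the origin (TCP) lies on the centre line of the jaws, within the pads' length; the fingertips stand 14 mm ahead of it and the grasp point (between the pads) lies 5 mm behind it; y points along the fingers, x is the direction in which the jaws open and shut, and the axes are right-handed (so a half turn about y gives the same grasp; the last joint's range is limited). The gripper opens to 85 mm and grips with 20 to 120 N. Pads are 22 mm wide; open, the fingers measure 114 mm over their backs; the gripper's body (76 mm by 85 mm) begins 54 mm behind the grasp point. The pads swing forward as they close: fully open they stand 13 mm farther back than shut.
Start: joints at [1.123, 0.521, -0.036, 1.599, 0.021, 1.021, -0.113], TCP at [0.231, -0.581, 0.224] pointing down, gripper open.
Joint ranges: [-2.91, 2.91], [-0.3, 2.13], [-1.5, 1.42], [0.17, 2.43], [-1.26, 4.41], [0.16, 1.93], [-2.52, 2.52]. Speed limits (rad/s): [1.89, 1.89, 2.39, 2.39, 3.01, 3.01, 3.01].

INTERFACE

Orientations are given as [roll, pitch, yaw] about the fixed x, y, z axes, in that order (R = Rz(yaw) Ry(pitch) Rx(roll)).
In Python, from workcell import monitor, grab_frame, workorder gives the robot as it stands.
- The arm moves only by the tool drive_tool, never from a script. Its argument "steps" is one flat list of numbers, 5 for each row, row after row: the finger opening in mm, from 0 to 85.4, then the shift along the world's x, y, z in mm, then the turn about the world's z in degrees. In form: [fingers, tx, ty, tz, twist, fingers, tx, ty, tz, twist, ...]. A call has exactly 5 rows; each row shifts and turns the commanded pose from where the row before left it; what a row does not reach is not made up. A row lasts 1/12 s, in which the tool goes at most 41.7 mm and 7.16 degrees, less where a joint would pass 70% of its speed; a pose out of reach is approached as far as the arm can. A call is refused whole if a number of a shift passes 41.7 or a number of a turn 7.16, either way. A call with a gripper value outside its range is refused whole. The fingers move at their own pace and stop on an object; "grip_force" is the grip in N (left out, the last holds). Time passes only in rows, so rows that do not move let the fingers close, or fill a call up. It gives the time, the measured TCP pose, the force and the opening at its end, in the units of the state.
- monitor.observe(): the state, without advancing time (a new reading comes with each control period).
- grab_frame(name): name is "scene" or "top" or "wrist"; returns a dict with "frame" (480x640x3 uint8, red, green, blue), "vertical_fov" (degrees; the focal length in pixels is half the picture's height over the tangent of half this angle, whatever the lens; pixels are square), "cx", "cy" (the principal point, pixels), "k1" (the pictures are not rectified: a ray, as slopes to the right and down, at radius r is drawn at 1 + k1 r^2 times it, then the intrinsics apply), "xyz" and "orientation" of the camera in the world. Camera axes: x right, y down, z forward; pixel columns grow to the right and rows downward; lengths in m; the calibration is good to about 2 mm. A picture is of the moment at which its call begins. There is no depth.
- workorder.job_done(): hands the job in, once; it reports no verdict.
The state is a dict: "clock": time; "qpos": joint angles; "qd": joint speeds; "joint_efforts": joint torques, N m; "position": TCP position; "tool_rot": TCP orientation; "force": force on the tool from outside, world axes, zero at the start; "moment": the same for the moment, N m; "grip_width": finger opening in m.
Only numpy, scipy, OpenCV 4.12 (cv2) and the standard library are available. Lean on these libraries where they do the work, as an engineer would, in place of code of your own. Each camera call takes 0.05 s, during which the arm holds its last target. There are 200 camera calls.

TASK

Stand the oblong medicine carton lengthwise in the middle of the labelling jig, between the end stop and the sliding bar, and let go of it. Slide the bar up by its knob until the carton is held snug and square against the end stop, then push the thumb wedge firmly along its ramp until it jams the bar fast. Leave the jar, the flat pack and the label roll standing where they are.

Things in the scene. Friction and masses are not known exactly. Their poses are not given: they have to be found in the camera images.
- jig: Aluminium labelling jig, screwed to the bench; base plate 345 x 150 x 12 mm thick. Origin on the bench surface, on the bar's centreline; jig x runs along the bar towards the end stop, y to the left of that, z up. The plate spans x -205 to +140, y -70 to +90 mm. The carton stands on the plate, 12 mm above the bench, on the centreline y = 0, between the end stop and the head of the bar.
- end_stop (a point): Top edge, mid-width, of the end stop's face (at jig x = 120 mm, y = 0, 42 mm above the bench): an upright wall 70 mm wide, 12 mm thick, facing the bar. Axes as the jig's.
- ramp (a point): Foot of the ramp's inner face, halfway along it, at jig x = -97, y = +41 mm, on the plate. The ramp, a steel shoe left of the bar (+y), jig x -175 to -20 mm, nears the bar by 8 degrees towards +x. It is sprung: it gives outwards, 8 N per mm, up to 3 mm. A cover strip over it (top 48 mm above the bench) overhangs the wedge by 5 mm. Axes as the jig's.
- bar (a joint): Sliding steel bar on the jig's centreline, 30 mm wide, top 41 mm above the bench; its front head is 50 mm wide, 12 mm thick, top 49 mm above the bench. Value in m: 0 = fully back, grows towards the end stop (jig +x), limit 0.06. The head's front face is at jig x = value, so the gap to the stop is 0.120 minus value. It stays where left (friction about 1.5 N). It starts at 0 to 0.015.
- bar_knob (a point): Top centre of the black round knob on the bar, 20 mm in diameter, upright, 46 mm tall (from 41 to 87 mm above the bench), 32 mm behind the head's front face. Axes as the jig's.
- wedge: Loose oiled steel thumb wedge (friction about 0.3) on the jig's plate between bar (its flat side, -y) and ramp (its tapered side, +y). 100 mm long, 30 high, 16 wide at its front (+x), 30 at its back. Origin at its underside, below the paddle's centre; axes as the jig's. It starts loose, 20 to 40 mm back; pushed along jig +x it runs free until its origin is at about jig x = -75, y = +22 mm, then tightens over some 5 to 15 mm.
- paddle_top (a point): Top centre of the wedge's black thumb paddle, an upright slab 24 mm long (along jig x) by 10 mm thick (y), from 42 to 88 mm above the bench. Pushing it with 10 to 20 N along jig +x jams the wedge properly between ramp and bar; it stays jammed when let go.
- carton: White oblong medicine carton with a brown band, 75 mm long (own x), 45 mm wide (own y), 50 mm tall, rigid, about 0.13 kg, standing on the bench. Origin at the centre of its underside. Clamped, its length lies along the jig's x and the bar reads 0.045.
- jar: Bystander: small round white jar, 48 mm diameter, 70 mm tall. Origin at the centre of its underside.
- flatpack: Bystander: flat white pack with a brown band, 100 x 60 x 22 mm tall. Origin at the centre of its underside.
- labels: Bystander: roll of white labels lying flat beside the jig, 60 mm diameter, 30 mm tall. Origin at the centre of its underside.
Not all that is in view belongs to the job. What is shaped like the wedge but purple or red is not meant. What is shaped like the carton but pink or red is not meant.

How it is judged:
On the way, in this order (a step that is already met when the one before it is completed fails the run):
1. the carton stands on the jig between the bar and the end stop, lengthwise, let go (z of carton in the frame of jig below 0.016 m and y of carton in the frame of jig between -0.015 and 0.015 m and angle between carton's own z axis and vertical below 0.06 rad and x of carton in the frame of jig between 0.045 and 0.09 m and angle between the x axis of carton and the x axis of jig, either way round below 0.3 rad and contact force between the fingers and carton below 0.1 N), for 0.2 s.
2. the bar holds the carton snug against the end stop (z of carton in the frame of jig below 0.016 m and y of carton in the frame of jig between -0.015 and 0.015 m and angle between carton's own z axis and vertical below 0.06 rad and angle between the x axis of carton and the x axis of jig, either way round below 0.08 rad and value of joint bar between 0.0425 and 0.0475 m and x of carton in the frame of jig above 0.079 m), for 0.2 s.
3. the wedge is jammed between ramp and bar (all of step 2 and x of wedge in the frame of jig above -0.077 m and contact force between wedge and bar above 2 N), for 0.2 s.
At the end, for the whole second after the job is handed in: The carton stands on the jig within 15 mm of its centreline, square within 0.08 rad, within 3.5 mm of the end stop; the bar reads 0.0425 to 0.0475; the wedge has gone in past jig x = -77 mm and presses on the bar with over 2 N; all at rest (all of step 3 and linear speed of each of wedge, carton below 0.01 m/s); the robot touches nothing.
It fails at once if the jar is pushed more than 40 mm or tipped over (distance of jar from where it was at the start of the episode above 0.04 m or angle between jar's own z axis and vertical above 0.6 rad).
It fails at once if the flatpack is pushed more than 40 mm or tipped over (distance of flatpack from where it was at the start of the episode above 0.04 m or angle between flatpack's own z axis and vertical above 0.6 rad).
It fails at once if the labels is pushed more than 40 mm or tipped over (distance of labels from where it was at the start of the episode above 0.04 m or angle between labels's own z axis and vertical above 0.6 rad).
It also fails if it takes over 61 s, if anything falls off the work surface, if the arm or the gripper's body presses on something with over 40 N, if the wrist force passes 120 N, or if a joint passes its speed limit or range.

## Working session

There is one attempt and no reset: what is moved stays moved. The work goes in short steps, Python scripts to look and compute and a tool call to move; the robot and the scene stay as the last step left them, time stands still between calls to the robot, and variables do not carry over. Pictures are saved under pics/ and viewed, about 8 in all and at most 12, crops included, and the job is handed in when it is done.

Besides the shell and the picture viewer there is one more tool, called in YAML: its name, and indented under it one key for each argument. drive_tool: Moves the arm, as the interface text tells. Its arguments: {"type":"object","properties":{"steps":{"type":"array"},"grip_force":{"type":"number"}},"required":["steps"]}

```bash
mkdir -p pics; ls; cat > h.py <<'E'
import numpy as np, cv2, json
from workcell import monitor, grab_frame, workorder
from scipy.spatial.transform import Rotation as R
def grab(name, fn):
    f=grab_frame(name); cv2.imwrite('pics/'+fn+'.png', f['frame'][:,:,::-1])
    json.dump({k:(np.asarray(v).tolist()) for k,v in f.items() if k!='frame'}, open('pics/'+fn+'.json','w')); return f
def load(fn):
    f=json.load(open('pics/'+fn+'.json')); f['frame']=cv2.imread('pics/'+fn+'.png')[:,:,::-1]; return f
def cam(f):
    F=240/np.tan(np.radians(f['vertical_fov'])/2)
    o=np.array(f['orientation']); M=R.from_euler('xyz',o).as_matrix() if o.size==3 else (o if o.shape==(3,3) else None)
    return F,M,np.array(f['xyz'])
def pt(f,px,z):
    F,M,c=cam(f); d=(np.array(px,float)-[f['cx'],f['cy']])/F
    u=d.copy()
    for _ in range(30): u=d/(1+f['k1']*(u@u))
    r=M@np.array([u[0],u[1],1]); return c+r*(z-c[2])/r[2]
def proj(f,P):
    F,M,c=cam(f); q=M.T@(np.array(P)-c); u=q[:2]/q[2]; u=u*(1+f['k1']*(u@u)); return u*F+[f['cx'],f['cy']]
E
python3 - <<'E'
from h import *
print(monitor.observe())
for n in ['scene','top']:
    f=grab(n,n+'0'); print({k:v for k,v in f.items() if k!='frame'})
E
```

```text
pics
{'clock': 0.0, 'qpos': array([ 1.12281773,  0.52201099, -0.0362781 ,  1.60001341,  0.02117477,
        1.02112462, -0.11281313]), 'qd': array([ 5.09934625e-04,  1.12125994e-03, -9.54503501e-04,  7.05642221e-04,
        1.47272840e-03,  5.86668399e-04,  5.58586158e-05]), 'joint_efforts': array([ 8.44102124e-04, -9.27111769e+01,  1.98049463e+00, -3.69935167e+01,
        1.79585454e-02,  8.11566599e-03,  6.45135674e-05]), 'position': array([ 0.23034616, -0.58061737,  0.22372624]), 'tool_rot': array([-1.57088462e+00,  1.16893853e-03, -1.19309673e+00]), 'force': array([-0.43982802, -0.43966985,  1.25632623]), 'moment': array([ 0.01852994, -0.00330967,  0.05074108]), 'grip_width': 0.08592514833255605}
{'vertical_fov': 52.056943675674695, 'cx': 316.0884342575221, 'cy': 232.94304410678552, 'k1': 0.015008084970709365, 'xyz': array([ 0.86641276, -0.73617539,  0.76419076]), 'orientation': array([-2.23615233, -0.01741889,  0.48676166])}
{'vertical_fov': 48.50525857464772, 'cx': 322.69304859438034, 'cy': 231.0381456572245, 'k1': -0.12439287406662936, 'xyz': array([0.34169329, 0.05440127, 1.27902577]), 'orientation': array([-3.03636702,  0.00932517, -1.55177868])}
```

View pics/scene0.png

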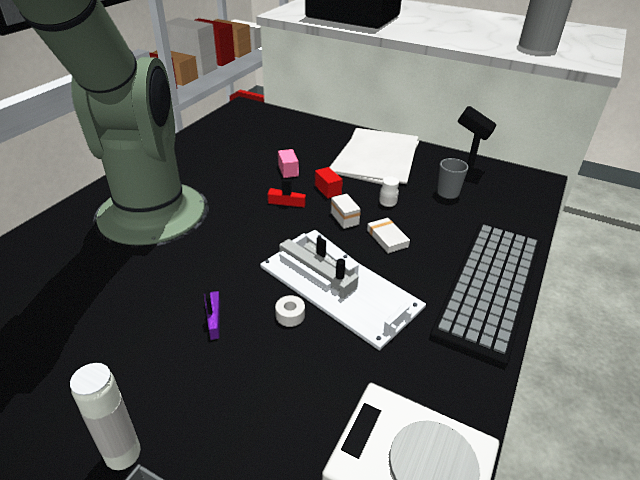

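View pics/top0.png

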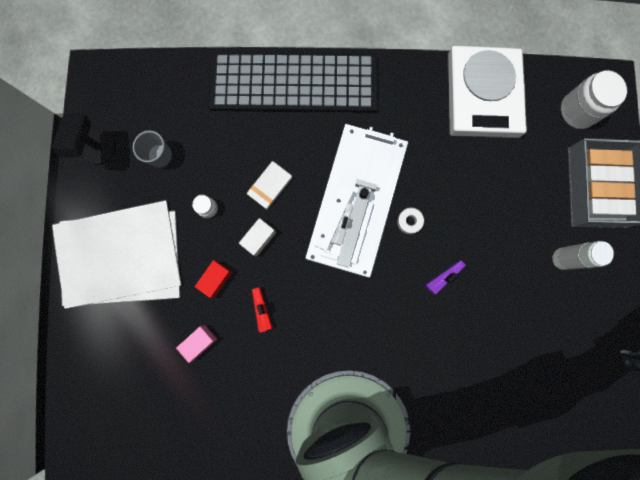

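The top view shows the jig at about (357,200), with its end stop at the upper end and the wedge paddle at (347,223). The carton is at (257,237), the flat pack at (269,185), the jar at (205,206) and the labels at (411,221). The red and pink pieces and the purple wedge are decoys.

```bash
python3 - <<'E'
from h import *
f=load('top0'); g=cv2.cvtColor(f['frame'],cv2.COLOR_RGB2GRAY)
m=(g>110).astype(np.uint8)
cs,_=cv2.findContours(m,cv2.RETR_EXTERNAL,cv2.CHAIN_APPROX_NONE)
def report(nm,c,z):
    P=np.array([pt(f,p,z)[:2] for p in c[:,0]]).astype(np.float32)*1000
    (x,y),(w,h),a=cv2.minAreaRect(P); b=cv2.boxPoints(((x,y),(w,h),a))
    print(nm,'c',round(x,1),round(y,1),'size',round(w,1),round(h,1),'ang',round(a,1)); return P,b
for nm,px,z in [('jig',(330,200),.012),('carton',(257,237),.05),('flat',(269,180),.022),('jar',(205,206),.07),('labels',(402,221),.03)]:
    for c in cs:
        if cv2.pointPolygonTest(c,px,False)>=0 and cv2.contourArea(c)>80:
            P,b=report(nm,c,z)
            if nm in('jig','carton'): print(b.round(1).tolist())
x=f['frame'][120:285,300:420]; cv2.imwrite('pics/crop.png',cv2.resize(x,None,fx=3.6,fy=3.6,interpolation=cv2.INTER_CUBIC)[:,:,::-1])
y=load('scene0')['frame'][170:360,250:440]; cv2.imwrite('pics/crop2.png',cv2.resize(y,None,fx=3.1,fy=3.1,interpolation=cv2.INTER_CUBIC)[:,:,::-1])
a=cv2.imread('pics/crop.png');b=cv2.imread('pics/crop2.png');h=590
a=cv2.resize(a,(360,495));b=cv2.resize(b,(435,435));o=np.zeros((495,795,3),np.uint8);o[:,:360]=a;o[:435,360:]=b;cv2.imwrite('pics/both.png',o)
E
```

```text
jig c 559.2 -13.7 size 161.3 355.5 ang 74.8
[[366.5, -44.79999923706055], [709.5, -138.10000610351562], [751.9000244140625, 17.5], [408.8999938964844, 110.80000305175781]]
carton c 456.2 222.9 size 47.7 77.2 ang 52.2
[[411.1000061035156, 227.8000030517578], [472.0, 180.39999389648438], [501.29998779296875, 218.0], [440.3999938964844, 265.3999938964844]]
flat c 584.9 199.8 size 62.8 102.5 ang 53.3
jar c 524.2 346.9 size 53.9 44.1 ang 46.7
labels c 502.4 -138.9 size 59.8 59.5 ang 0.2
```

View pics/both.png

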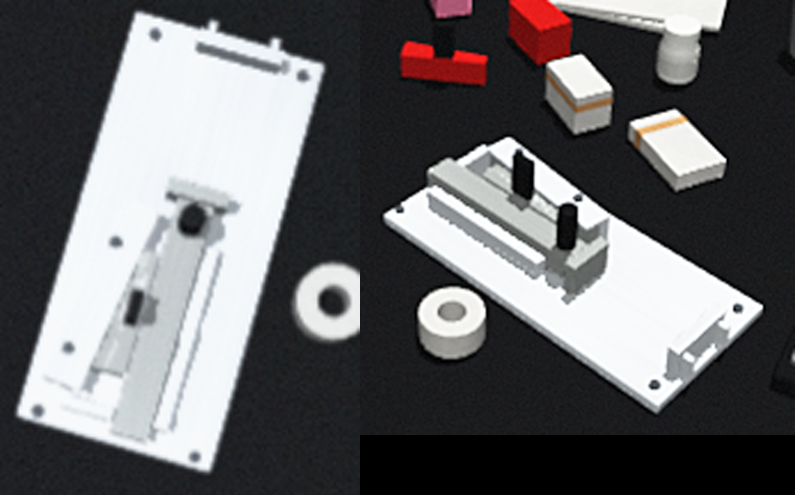

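drive_tool:
  steps: [85,25,31,8,7,85,25,31,8,7,85,25,31,8,7,85,25,31,8,7,85,25,31,8,7]

```text
clock: 0.52
position: [0.3562, -0.4242, 0.2646]
tool_rot: [-1.571, 0.0, -0.576]
force: [0.8, -0.7, -0.0]
grip_width: 0.0849
```

drive_tool:
  steps: [85,20,35,8,7,85,20,35,8,7,85,20,35,8,7,85,20,35,8,7,85,20,35,8,7]

```text
clock: 0.93
position: [0.4559, -0.2491, 0.3047]
tool_rot: [-1.571, 0.0, 0.035]
force: [0.9, -0.6, 0.7]
grip_width: 0.085
```

drive_tool:
  steps: [85,0,40,0,7,85,0,40,0,7,85,0,40,0,7,85,0,40,0,7,85,0,40,0,7]

```text
clock: 1.35
position: [0.4549, -0.0492, 0.3043]
tool_rot: [-1.571, 0.0, 0.645]
force: [1.3, -1.1, -0.2]
grip_width: 0.0849
```

```bash
python3 - <<'E'
from h import *
f=grab('wrist','w1'); print({k:v for k,v in f.items() if k!='frame'})
s=monitor.observe();print(s['position'],s['tool_rot'],s['qpos'],s['force'])
for n,P in dict(o=(.5827,-.0309,.012),stop=(.6985,-.0623,.042)).items(): print(n,proj(f,P))
E
```

```text
{'vertical_fov': 71.50762248938153, 'cx': 321.69114469793453, 'cy': 238.13592131727825, 'k1': -0.06113256600030809, 'xyz': array([0.40946108, 0.01128351, 0.45480794]), 'orientation': array([ 2.83867990e+00, -6.13066947e-05,  6.44451820e-01])}
[ 0.45505451 -0.04161633  0.30477281] [-1.5698831  -0.00193412  0.66258561] [ 0.54091351  0.20949733 -0.67233485  1.88949786  0.14457208  1.09037415
  0.47488094] [-0.37157313 11.61594508  1.14055701]
o [402.70422138 237.72893294]
stop [454.38553177 308.26288479]
```

View pics/w1.png

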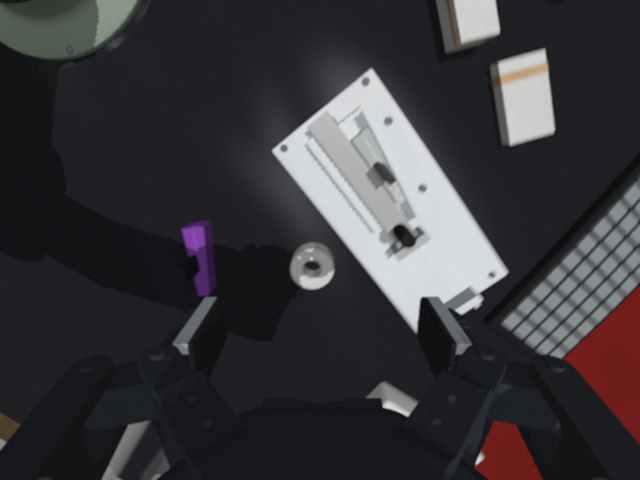

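drive_tool:
  steps: [85,0,41,0,3,85,0,41,0,3,85,0,41,0,3,85,0,41,0,3,85,0,41,0,2]

```text
clock: 1.82
position: [0.4551, 0.1557, 0.3043]
tool_rot: [-1.571, 0.0, 0.886]
force: [1.8, -0.8, 0.7]
grip_width: 0.0852
```

drive_tool:
  steps: [85,0,30,-20,0,85,0,30,-30,0,85,0,0,-30,0,85,0,0,-20,0,85,0,0,0,0]

```text
clock: 2.23
position: [0.4537, 0.2129, 0.2013]
tool_rot: [-1.568, 0.005, 0.885]
force: [-0.6, 0.2, -0.3]
grip_width: 0.0848
```

```bash
python3 - <<'E'
from h import *
f=grab('wrist','w2')
s=monitor.observe();print(s['position'],s['tool_rot'],s['qpos'],s['force'])
g=cv2.cvtColor(f['frame'],cv2.COLOR_RGB2GRAY)
for n,P in dict(c1=(.4111,.2278,.05),c2=(.472,.1804,.05),c3=(.5013,.218,.05),c4=(.4404,.2654,.05),tcp=s['position']).items(): print(n,proj(f,P))
E
```

```text
[0.45459451 0.2132148  0.2035764 ] [-1.56892052  0.00299208  0.88455063] [ 0.03097583  0.44469006 -0.76938588  1.90959404  0.37780568  0.9408323
 -0.03361255] [1.51712529 0.30434537 0.39878717]
c1 [305.40409721 173.62669557]
c2 [308.54690937 254.57035414]
c3 [358.04758903 253.49947558]
c4 [358.56428016 172.37392798]
tcp [323.47117972 295.81399971]
```

View pics/w2.png

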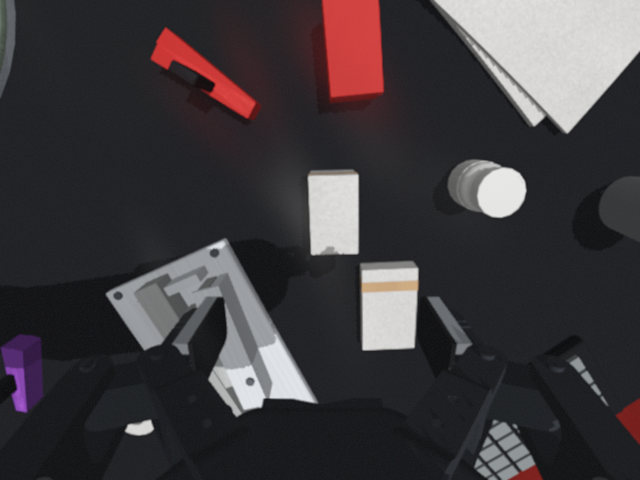

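drive_tool:
  steps: [85,2,10,-35,1.4,85,0,0,-38,0,85,0,0,-38,0,85,0,0,-35,0,85,0,0,0,0]

```text
clock: 2.7
position: [0.4562, 0.2221, 0.0554]
tool_rot: [-1.569, 0.005, 0.908]
force: [-0.9, -0.4, -1.5]
grip_width: 0.0849
```

drive_tool:
  steps: [85,0,0,-20,0,85,0,0,-10,0,85,0,0,0,0,85,0,0,0,0,85,0,0,0,0]

```text
clock: 3.12
position: [0.4585, 0.2238, 0.0305]
tool_rot: [-1.572, -0.002, 0.908]
force: [-0.6, -0.4, -0.2]
grip_width: 0.0849
```

drive_tool:
  steps: [30,0,0,0,0,30,0,0,0,0,30,0,0,0,0,30,0,0,0,0,30,0,0,0,0]
  grip_force: 30

```text
clock: 3.53
position: [0.4577, 0.2235, 0.0293]
tool_rot: [-1.571, -0.0, 0.908]
force: [-2.6, -1.5, 11.0]
grip_width: 0.0441
```

drive_tool:
  steps: [30,0,0,15,0,30,0,0,30,0,30,0,0,35,0,30,10,-10,35,0,30,20,-30,15,2.8]

```text
clock: 3.95
position: [0.487, 0.1879, 0.1633]
tool_rot: [-1.572, -0.005, 0.963]
force: [2.3, 1.0, -0.4]
grip_width: 0.0441
```

drive_tool:
  steps: [30,20,-30,0,4,30,20,-30,0,4,30,20,-30,0,4,30,20,-30,0,4,30,20,-30,0,4]

```text
clock: 4.37
position: [0.5881, 0.0316, 0.159]
tool_rot: [-1.571, 0.0, 1.309]
force: [-0.3, -0.4, -2.1]
grip_width: 0.0438
```

drive_tool:
  steps: [30,20,-30,0,0,30,20,-30,0,0,30,20,-22,0,0,30,0,0,0,0,30,0,0,0,0]

```text
clock: 4.78
position: [0.6477, -0.0499, 0.1582]
tool_rot: [-1.57, -0.0, 1.304]
force: [-0.5, 0.9, -1.7]
grip_width: 0.0441
```

```bash
python3 - <<'E'
from h import *
f=grab('wrist','w3'); t=grab('top','top1')
s=monitor.observe();print(s['position'],s['tool_rot'],s['qpos'],s['force'],s['grip_width'])
o=np.array([.5827,-.0309]);a=np.radians(-15.2);X=np.array([np.cos(a),np.sin(a)]);Y=np.array([-X[1],X[0]])
J=lambda x,y,z:(*(o+X*x+Y*y),z)
v=f['frame'].copy()
for P in [J(-.205,-.07,.012),J(-.205,.09,.012),J(.14,-.07,.012),J(.14,.09,.012),J(.12,0,.042),J(.12,.035,.042),J(.12,-.035,.042)]:
    p=proj(f,P); print(p.round()); cv2.circle(v,tuple(int(q) for q in p),2,(0,255,0),-1)
cv2.imwrite('pics/w3a.png',v[:,:,::-1])
E
```

```text
[ 0.64703366 -0.04768447  0.15873   ] [-1.57006897e+00 -3.52442844e-04  1.30704219e+00] [ 0.45764789  0.73639103 -0.76577954  1.56450441  0.55827669  1.0710745
  0.85464038] [-0.76734254 -0.27084663 -0.89874295] 0.0439834067337968
[ 229. -131.]
[ 443. -130.]
[253. 292.]
[415. 292.]
[324. 287.]
[363. 287.]
[284. 287.]
```

View pics/w3a.png

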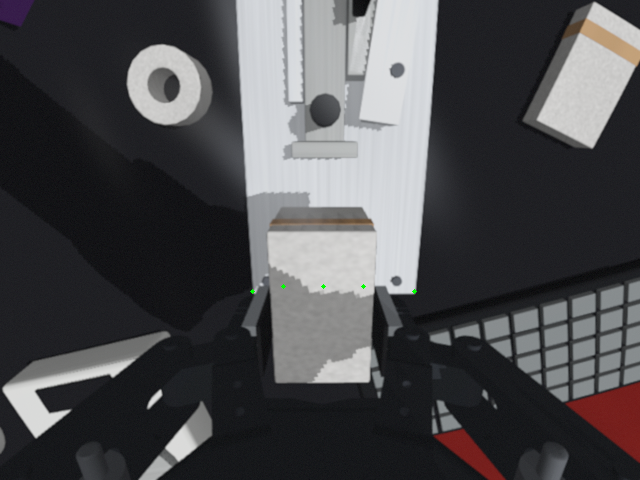

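```bash
python3 - <<'E'
from h import *
f=load('w3')
o=np.array([.5827,-.0309]);a=np.radians(-15.2);X=np.array([np.cos(a),np.sin(a)]);Y=np.array([-X[1],X[0]])
def j(px,z): d=pt(f,px,z)[:2]-o; return (np.array([d@X,d@Y])*1000).round(1)
print('head front',j((325,158),.049),j((325,142),.049),'sides',j((292,150),.049),j((357,150),.049))
print('knob',j((325,109),.087))
print('carton',j((269,232),.179),j((375,231),.179),j((273,382),.179),j((371,382),.179))
d=np.array([.6470,-.0477])-o; print('tcp',d@X,d@Y)
E
```

```text
head front [9.1 1.1] [-2.7  1.1] sides [  3.1 -23.9] [ 3.2 25.3]
knob [-23.6   0.7]
carton [ 30.  -22.8] [29.6 20.2] [104.6 -24.9] [104.7  22. ]
tcp 0.06645533879573617 0.0006464870794727754
```

drive_tool:
  steps: [30,0,1,-35,0,30,0,0,-35,0,30,0,0,-25,0,30,0,0,-12,0,30,0,0,0,0]

```text
clock: 5.3
position: [0.646, -0.0465, 0.0498]
tool_rot: [-1.567, 0.0, 1.308]
force: [-0.2, -0.6, -1.7]
grip_width: 0.0441
```

drive_tool:
  steps: [30,0,0,-6,0,30,0,0,0,0,30,0,0,-2,0,30,0,0,0,0,30,0,0,0,0]

```text
clock: 5.72
position: [0.6479, -0.0476, 0.0446]
tool_rot: [-1.572, -0.0, 1.306]
force: [0.1, 0.1, -1.3]
grip_width: 0.0439
```

drive_tool:
  steps: [30,0,0,-1,0,30,0,0,-1,0,30,0,0,-1,0,30,0,0,0,0,30,0,0,0,0]

```text
clock: 6.13
position: [0.6477, -0.0475, 0.0414]
tool_rot: [-1.571, 0.0, 1.306]
force: [-2.9, -0.3, 8.4]
grip_width: 0.0439
```

drive_tool:
  steps: [70,0,0,0,0,70,0,0,0,0,70,0,0,0,0,70,0,0,0,0,70,0,0,0,0]

```text
clock: 6.55
position: [0.6475, -0.0474, 0.0408]
tool_rot: [-1.571, -0.0, 1.306]
force: [0.2, -0.8, -0.4]
grip_width: 0.0701
```

drive_tool:
  steps: [70,0,0,20,0,70,0,0,30,0,70,0,0,40,0,70,-20,5,20,0,70,-20,5,0,0]

```text
clock: 6.97
position: [0.6093, -0.0369, 0.155]
tool_rot: [-1.577, -0.002, 1.306]
force: [1.2, 1.0, -0.6]
grip_width: 0.07
```

drive_tool:
  steps: [40,-30,8,0,0,20,-30,8,0,0,0,-20,8,0,0,0,0,0,0,0,0,0,0,0,0]

```text
clock: 7.38
position: [0.5272, -0.0134, 0.1513]
tool_rot: [-1.571, 0.001, 1.307]
force: [0.7, -0.0, 0.2]
grip_width: 0.0091
```

```bash
python3 - <<'E'
from h import *
f=grab('wrist','w4'); s=monitor.observe();print(s['position'],s['tool_rot'],s['force'],s['grip_width'])
o=np.array([.5827,-.0309]);a=np.radians(-15.2);X=np.array([np.cos(a),np.sin(a)]);Y=np.array([-X[1],X[0]])
d=s['position'][:2]-o; print('tcp jig',d@X,d@Y)
E
```

```text
[ 0.52787636 -0.01368221  0.15112263] [-1.57155483e+00  2.13371876e-04  1.30624483e+00] [ 0.87124301 -0.2008309  -0.59062454] 0.0017297213413154395
tcp jig -0.05742003724130565 0.0022412847095598524
```

View pics/w4.png

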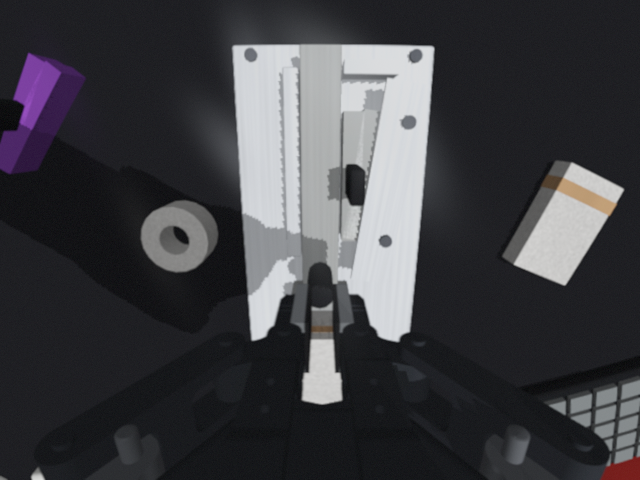

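drive_tool:
  steps: [0,0,-1,-25,0,0,0,0,-30,0,0,0,0,-20,0,0,0,0,-6,0,0,0,0,0,0]

```text
clock: 7.85
position: [0.5273, -0.0143, 0.0686]
tool_rot: [-1.569, 0.0, 1.306]
force: [-1.3, 0.1, -0.1]
grip_width: 0.0002
```

```bash
python3 - <<'E'
from h import *
f=load('w4')
o=np.array([.5827,-.0309]);a=np.radians(-15.2);X=np.array([np.cos(a),np.sin(a)]);Y=np.array([-X[1],X[0]])
v=f['frame'].max(2)[140:230,340:380]; 
m=(v<45).astype(np.uint8); n,l,st,c=cv2.connectedComponentsWithStats(m); print(st,c+[340,140])
for px in [(345,166),(352,168),(360,172),(366,204),(352,204)]: d=pt(f,px,.088)[:2]-o; print(px,d@X,d@Y)
s=monitor.observe(); d=s['position'][:2]-o; print('tcp jig',d@X,d@Y,s['position'],s['force'])
E
```

```text
[[   0    0   40   90 3079]
 [   6   25   18   40  521]] [[360.51152972 184.27768756]
 [353.52207294 185.81381958]]
(345, 166) -0.11472571918882184 0.01665848051917911
(352, 168) -0.11349024766301427 0.02111115153969844
(360, 172) -0.11099932765972534 0.026255469308539964
(366, 204) -0.09035817212717666 0.030849850140430284
(352, 204) -0.09033723834992184 0.021711936482379745
tcp jig -0.057780481262512076 0.001459141313884089 [ 0.52732345 -0.01434249  0.06859371] [-1.29999489  0.07196287 -0.05265466]
```

drive_tool:
  steps: [0,5,-1.5,0,0,0,6,-1.8,0,0,0,7,-2,0,0,0,7,-2,0,0,0,6,-1.7,0,0]

```text
clock: 8.27
position: [0.5598, -0.0238, 0.0704]
tool_rot: [-1.572, -0.0, 1.306]
force: [-3.8, 1.9, 2.8]
grip_width: 0.0001
```

drive_tool:
  steps: [0,3,-0.8,0,0,0,3,-0.8,0,0,0,3,-0.8,0,0,0,2,-0.5,0,0,0,0,0,0,0]

```text
clock: 8.68
position: [0.5699, -0.0265, 0.0698]
tool_rot: [-1.571, 0.0, 1.306]
force: [-0.6, -0.5, -0.3]
grip_width: -0.0003
```

```bash
python3 - <<'E'
from h import *
o=np.array([.5827,-.0309]);a=np.radians(-15.2);X=np.array([np.cos(a),np.sin(a)]);Y=np.array([-X[1],X[0]])
s=monitor.observe(); d=s['position'][:2]-o; print('tcp jig',d@X,d@Y,s['position'],s['force'])
E
```

```text
tcp jig -0.01352355082262046 0.0008378171452976987 [ 0.56986922 -0.02654576  0.06981081] [-0.57331374 -0.54745926 -0.29945629]
```

drive_tool:
  steps: [0,1,-0.3,0,0,0,1,-0.2,0,0,0,1,-0.3,0,0,0,1,-0.2,0,0,0,0,0,0,0]

```text
clock: 9.1
position: [0.5737, -0.0275, 0.0698]
tool_rot: [-1.571, 0.0, 1.306]
force: [-2.2, 0.2, 0.4]
grip_width: 0.0
```

drive_tool:
  steps: [0,0.5,-0.1,0,0,0,0.5,-0.2,0,0,0,0.5,-0.1,0,0,0,0,0,0,0,0,0,0,0,0]

```text
clock: 9.52
position: [0.5751, -0.0278, 0.0698]
tool_rot: [-1.571, 0.0, 1.306]
force: [-1.9, -0.0, -0.1]
grip_width: -0.0001
```

drive_tool:
  steps: [0,0.5,-0.1,0,0,0,0.5,-0.2,0,0,0,0.5,-0.1,0,0,0,0.5,-0.1,0,0,0,0,0,0,0]

```text
clock: 9.93
position: [0.5768, -0.0283, 0.0698]
tool_rot: [-1.57, 0.0, 1.306]
force: [-4.6, -0.5, 1.7]
grip_width: -0.0001
```

```bash
python3 - <<'E'
from h import *
o=np.array([.5827,-.0309]);a=np.radians(-15.2);X=np.array([np.cos(a),np.sin(a)]);Y=np.array([-X[1],X[0]])
s=monitor.observe(); d=s['position'][:2]-o; print('tcp jig',d@X,d@Y,s['force']@[*X,0])
E
```

```text
tcp jig -0.0063945782641463824 0.0009838702726831568 -4.3103171464630226
```

drive_tool:
  steps: [0,0.5,-0.1,0,0,0,0.5,-0.2,0,0,0,0,0,0,0,0,0,0,0,0,0,0,0,0,0]

```text
clock: 10.35
position: [0.5769, -0.0284, 0.0697]
tool_rot: [-1.569, 0.001, 1.307]
force: [-12.0, 0.1, 5.7]
grip_width: 0.0003
```

drive_tool:
  steps: [0,-6,1.6,0,0,0,-6,1.6,0,0,0,0,0,30,0,0,0,0,35,0,0,0,0,0,0]

```text
clock: 10.77
position: [0.5683, -0.0245, 0.1402]
tool_rot: [-1.578, -0.002, 1.307]
force: [2.3, 0.2, -0.1]
grip_width: -0.0002
```

drive_tool:
  steps: [0,-36,17,0,0,0,-36,17,0,0,0,-37,17,0,0,0,0,0,0,0,0,0,0,0,0]

```text
clock: 11.18
position: [0.456, 0.0261, 0.1354]
tool_rot: [-1.572, 0.001, 1.308]
force: [1.5, -0.4, 0.2]
grip_width: 0.0003
```

```bash
python3 - <<'E'
from h import *
f=grab('wrist','w5'); t=grab('top','top2')
o=np.array([.5827,-.0309]);a=np.radians(-15.2);X=np.array([np.cos(a),np.sin(a)]);Y=np.array([-X[1],X[0]])
s=monitor.observe(); d=s['position'][:2]-o; print('tcp jig',d@X,d@Y,s['position'],s['force']@[*X,0])
A=t['frame'][115:285,290:430]; A=cv2.resize(A,None,fx=2.8,fy=2.8,interpolation=cv2.INTER_CUBIC)
B=f['frame'][:, 150:520]; h=A.shape[0]; o2=np.zeros((480,A.shape[1]+370,3),np.uint8); o2[:h,:A.shape[1]]=A; o2[:,A.shape[1]:]=B
cv2.imwrite('pics/both2.png',o2[:,:,::-1]); print(o2.shape)
E
```

```text
tcp jig -0.13525920504969216 0.021695331915361448 [0.45786092 0.02549985 0.13516875] 0.7253959588803935
(480, 762, 3)
```

View pics/both2.png

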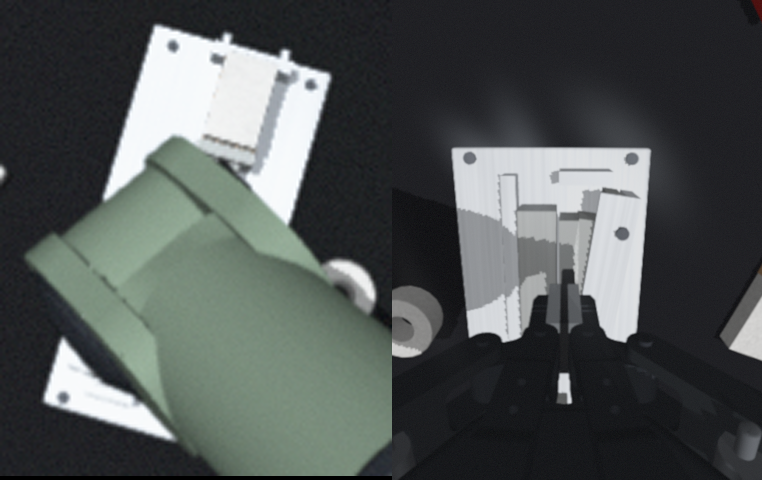

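```bash
python3 - <<'E'
from h import *
f=load('w5')
o=np.array([.5827,-.0309]);a=np.radians(-15.2);X=np.array([np.cos(a),np.sin(a)]);Y=np.array([-X[1],X[0]])
J=lambda x,y,z:(*(o+X*x+Y*y),z)
for n,P in dict(pb_top=J(-.1145,.022,.088),pb_bot=J(-.1145,.022,.042),pf_top=J(-.09,.022,.088),tip=J(-.1365,.0217,.121),tipback=J(-.1475,.0217,.121)).items(): print(n,proj(f,P)+[242,0])
E
```

```text
pb_top [564.38442563 291.27496285]
pb_bot [564.37839073 264.93717421]
pf_top [564.28897888 323.82727026]
tip [563.94308889 281.97881926]
tipback [563.98889889 263.05137432]
```

drive_tool:
  steps: [0,-1,1,-20,0,0,0,0,-25,0,0,0,0,-15,0,0,0,0,-5,0,0,0,0,0,0]

```text
clock: 11.7
position: [0.4561, 0.0267, 0.0689]
tool_rot: [-1.569, -0.0, 1.306]
force: [-0.6, -0.6, 0.5]
grip_width: -0.0003
```

drive_tool:
  steps: [0,5,-1.4,0,0,0,6,-1.6,0,0,0,6,-1.6,0,0,0,5,-1.4,0,0,0,4,-1,0,0]

```text
clock: 12.12
position: [0.483, 0.0193, 0.0702]
tool_rot: [-1.571, -0.0, 1.306]
force: [-1.1, 0.8, 1.8]
grip_width: 0.0002
```

drive_tool:
  steps: [0,3,-0.8,0,0,0,3,-0.8,0,0,0,2,-0.6,0,0,0,1,-0.3,0,0,0,0,0,0,0]

```text
clock: 12.53
position: [0.4911, 0.0171, 0.0698]
tool_rot: [-1.571, 0.0, 1.306]
force: [-0.1, 0.0, 0.4]
grip_width: 0.0
```

drive_tool:
  steps: [0,1,-0.3,0,0,0,1,-0.2,0,0,0,1,-0.3,0,0,0,1,-0.3,0,0,0,0,0,0,0]

```text
clock: 12.95
position: [0.4951, 0.016, 0.0698]
tool_rot: [-1.571, 0.0, 1.306]
force: [-2.2, -0.9, 0.9]
grip_width: -0.0
```

drive_tool:
  steps: [0,1,-0.3,0,0,0,1,-0.2,0,0,0,0,0,0,0,0,0,0,0,0,0,0,0,0,0]

```text
clock: 13.37
position: [0.4969, 0.0154, 0.0698]
tool_rot: [-1.571, 0.0, 1.306]
force: [-4.7, -0.3, 1.8]
grip_width: -0.0001
```

Force is building; continue.

drive_tool:
  steps: [0,1,-0.3,0,0,0,1,-0.2,0,0,0,0,0,0,0,0,0,0,0,0,0,0,0,0,0]

```text
clock: 13.78
position: [0.4987, 0.015, 0.0698]
tool_rot: [-1.57, 0.0, 1.306]
force: [-6.6, -1.1, 4.3]
grip_width: -0.0002
```

drive_tool:
  steps: [0,1,-0.3,0,0,0,1,-0.2,0,0,0,0,0,0,0,0,0,0,0,0,0,0,0,0,0]

```text
clock: 14.2
position: [0.5004, 0.0145, 0.0697]
tool_rot: [-1.57, 0.001, 1.306]
force: [-8.2, -0.0, 6.1]
grip_width: 0.0003
```

drive_tool:
  steps: [0,1,-0.3,0,0,0,1,-0.2,0,0,0,1,-0.3,0,0,0,0,0,0,0,0,0,0,0,0]

```text
clock: 14.62
position: [0.5029, 0.0138, 0.0697]
tool_rot: [-1.569, 0.001, 1.307]
force: [-11.6, 0.9, 8.6]
grip_width: 0.0001
```

drive_tool:
  steps: [0,1,-0.3,0,0,0,1,-0.2,0,0,0,0,0,0,0,0,0,0,0,0,0,0,0,0,0]

```text
clock: 15.03
position: [0.5044, 0.0134, 0.0697]
tool_rot: [-1.568, 0.001, 1.307]
force: [-16.2, 1.3, 12.2]
grip_width: -0.0003
```

drive_tool:
  steps: [0,-6,1.6,0,0,0,-8,2.1,0,0,0,0,0,25,0,0,0,0,35,0,0,0,0,35,0]

```text
clock: 15.45
position: [0.4912, 0.0175, 0.1657]
tool_rot: [-1.57, -0.0, 1.307]
force: [2.2, -0.7, 0.7]
grip_width: -0.0001
```

drive_tool:
  steps: [0,0,-38,10,0,0,0,-38,10,0,0,0,-38,10,0,0,0,-38,10,0,0,0,-38,10,0]

```text
clock: 15.87
position: [0.4917, -0.175, 0.2156]
tool_rot: [-1.572, 0.001, 1.306]
force: [1.3, -0.8, -0.1]
grip_width: 0.0001
```

drive_tool:
  steps: [0,0,-38,0,0,0,0,-38,0,0,0,0,-38,0,0,0,0,-38,0,0,0,0,0,0,0]

```text
clock: 16.28
position: [0.4904, -0.3327, 0.214]
tool_rot: [-1.571, 0.002, 1.298]
force: [-0.0, -0.6, -1.0]
grip_width: -0.0001
```

```bash
python3 - <<'E'
from h import *
t=grab('top','top3'); f=grab('scene','sc3'); print(monitor.observe()['position'])
A=t['frame'][115:285,290:430]; A=cv2.resize(A,None,fx=2.8,fy=2.8,interpolation=cv2.INTER_CUBIC)
B=f['frame'][190:370,250:435]; B=cv2.resize(B,None,fx=2.15,fy=2.15,interpolation=cv2.INTER_CUBIC); h=A.shape[0]; o2=np.zeros((480,A.shape[1]+B.shape[1],3),np.uint8); o2[:h,:A.shape[1]]=A; o2[:B.shape[0],A.shape[1]:]=B
cv2.imwrite('pics/both3.png',o2[:,:,::-1])
E
```

```text
[ 0.49163184 -0.32619446  0.21436321]
```

View pics/both3.png

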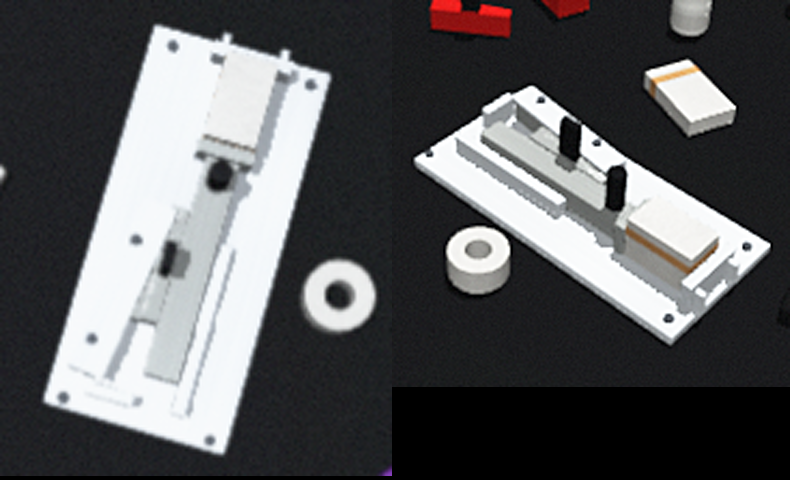

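The carton sits square against the stop with the bar head on it, and the wedge is driven in. The paddle is at crop (169,258) and the knob at (219,177). I'll check both numerically, then hand in.

```bash
python3 - <<'E'
from h import *
f=load('top3')
o=np.array([.5827,-.0309]);a=np.radians(-15.2);X=np.array([np.cos(a),np.sin(a)]);Y=np.array([-X[1],X[0]])
v=f['frame'].max(2)
for n,(x,y),z in [('knob',(368,177),.087),('paddle',(351,206),.088)]:
    d=pt(f,(x,y),z)[:2]-o; print(n,d@X,d@Y)
workorder.job_done()
E
```

```text
knob 0.010441359574902994 0.0007407660378124743
paddle -0.06481436737421832 0.019612101452503222
the job is handed in; nothing more can be done
```

The job is handed in; no verdict was reported. I stood the carton lengthwise on the jig and released it. I then slid the bar up by its knob until the force rose to about 12 N with the carton against the end stop. Finally I pushed the wedge in to about 16 N and moved the arm clear. The clock read about 16.3 s of the allowed 61 s.

**Last checks (final top and scene pictures):**
- **Carton:** it sits upright and square against the end stop; I judged this by eye.
- **Bar:** the knob is at jig x ≈ 10 mm, so the bar reads about 42.5 mm. That is 2.5 mm below the nominal 45 and right at the 42.5 mm limit. Reading the knob in the top picture is only good to a few mm. The clearer evidence that the bar is in range is that the push force rose sharply while the fingers stopped moving.
- **Wedge:** the paddle is at jig x ≈ −65 mm, past the −77 mm needed. I couldn't measure the wedge's pressure on the bar directly; I only have the 16 N push force.
- **Bystanders:** the arm never touched the jar, flat pack or labels, and all three look unmoved in the final pictures. I did not re-measure their positions.

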